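Nudge a petri dish into the reader's seat and start the reading

TASK

Two closed petri dishes lie on top of the dish reader, one on either side of its round sunken seat. With the fingertips, push the one with the blue sticker on its lid across the deck until it drops into the seat and lies flat in it, then press the round green key all the way down and let go to start the reading. Do not pick up or upset either dish, and leave the dish with the red sticker and everything else on the bench where they are.

Things in the scene. Friction and masses are not known exactly. Their poses are not given: they have to be found in the camera images.
- reader: the dish reader, a flat grey slab fixed to the bench, 150 mm (its x) by 340 mm (its y), its flat top (the deck) 30 mm above the bench. Origin: centre of its underside; z up, y along its length, x towards the side with the green key. The deck has no fence or guide.
- seat (a point): centre of the floor of the round seat sunk in the deck: 96 mm wide, 7 mm deep (floor 23 mm above the bench), dark floor, upright walls with 1 mm chamfer. It lies at x = -15 mm, y = 0 of the reader; axes as the reader's.
- dish_cream: closed petri dish with a round blue sticker (28 mm) in the middle of its lid and a cream bottom, loose, a flat disc 90.4 mm across and 14 mm high, about 50 g; origin: centre of its underside, z up. Starts on the deck on one side or the other of the seat, about 110 mm from it along the reader's length and up to 15 mm off its line. In the seat its top stands 7 mm above the deck and it has 5 to 6 mm play. It is too wide for most grippers; it is to be pushed.
- dish_pink: the same dish with a red sticker and a pink bottom, on the other side of the seat; it stays where it is. Origin: centre of its underside.
- key (a joint): travel of the round green key in the reader's deck (22 mm across), m: 0 up, 0.004 fully down; springs back when released; about 1.5 N to start, 4.5 N at the bottom
- key_top (a point): centre of the key's top face, 6 mm above the deck when up; at x = 55 mm, y = 0 of the reader, 70 mm from the seat's centre
- cup_a: specimen cup with red lid, 62 mm across, 69 mm high, standing on the bench to the right; origin: centre of its underside; bystander
- cup_b: specimen cup with yellow lid, same size; bystander
- cup_c: another specimen cup with red lid, same size; bystander
- tube_tray: white tray of small tubes with dark caps, 89 x 162 x 44 mm, to the left of the reader; origin: centre of its underside; bystander
Things that resemble listed ones, but are neither listed nor needed, are in the scene too. What is shaped like the dish_pink but yellow is not meant. Leave any orange look-alike of the dish_cream alone.

How it is judged (in metres and radians):
On the way, in this order (a step that is already met when the one before it is completed fails the run):
1. the cream dish lies flat in the seat (horizontal distance between dish_cream and seat below 0.005 m and z of dish_cream in the frame of seat below 0.0025 m and angle between dish_cream's own z axis and vertical below 0.04 rad), for 0.2 s.
2. the green key is pressed down, with the dish in its seat (all of step 1 and value of joint key above 0.003 m), for 0.05 s.
At the end, for the whole second after the job is handed in: The cream dish lies at rest, flat (within 0.04 rad) on the seat's floor (underside within 2.5 mm of it), its centre within 5 mm of the seat's; the key has been pressed at least 3 mm since then and is up again; the pink dish is within 15 mm of where it started and at rest (all of step 1 and linear speed of each of dish_cream, dish_pink below 0.01 m/s and value of joint key below 0.001 m and distance of dish_pink from where it was at the start of the episode below 0.015 m); the robot touches nothing.
It fails at once if the cream dish is lifted (centre of its underside more than 6 mm above the deck) or tipped by more than 0.3 rad (z of dish_cream in the frame of seat above 0.013 m or angle between dish_cream's own z axis and vertical above 0.3 rad).
It fails at once if the cream dish is pushed off the deck (height (world z) of dish_cream below 0.019 m).
It fails at once if the pink dish is moved by more than 15 mm or tipped by more than 0.3 rad (distance of dish_pink from where it was at the start of the episode above 0.015 m or angle between dish_pink's own z axis and vertical above 0.3 rad).
It fails at once if the key is pressed down while the cream dish does not lie in the seat (value of joint key above 0.003 m and not (horizontal distance between dish_cream and seat below 0.005 m and z of dish_cream in the frame of seat below 0.0025 m and angle between dish_cream's own z axis and vertical below 0.04 rad)).
It fails at once if a cup or the tube tray is moved by more than 20 mm (distance of any of cup_a, cup_b, cup_c, tube_tray from where it was at the start of the episode above 0.02 m).
It also fails if it takes over 42 s, if anything falls off the work surface, if the arm or the gripper's body presses on something with over 40 N, if the wrist force passes 120 N, or if a joint passes its speed limit or range.

ROBOT

A 7-joint arm with a two-finger parallel gripper is mounted at the origin on a cart in front of the work surface, level with it; the furniture and walls round the work are solid. World frame = base frame: x ahead of the robot, y to its left, z up, the work surface at z = 0. Lengths are in mm, angles in rad, forces in N, time in s.
With the tool pointing down it reaches from about 425 to 825 mm from the base axis. Payload 3.6 kg.
Tool frame: the origin (TCP) lies midway between the tips of the shut fingers; the grasp point (between the pads) lies 19 mm behind it; z points along the fingers, y is the direction in which the jaws open and shut (so a half turn about z gives the same grasp; the last joint's range is limited). The gripper opens to 93 mm and grips with 3 to 60 N. Pads are 15 mm wide; open, the fingers measure 128 mm over their backs; the gripper's body (75 mm by 188 mm) begins 65 mm behind the grasp point.
Start: joints at [1.101, 0.615, -0.013, 1.423, 0.008, 1.103, -0.04], TCP at [278.513, -587.275, 218.64] pointing down, gripper open.
Joint ranges: [-3.12, 3.12], [-0.3, 2.06], [-1.34, 1.32], [0.26, 2.42], [-1.36, 4.5], [0.01, 1.98], [-2.84, 2.84]. Speed limits (rad/s): [2.79, 2.79, 3.14, 3.14, 3.14, 3.14, 3.14].

INTERFACE

Orientations are given as a unit quaternion [w, x, y, z].
In Python, from bench import ctrl gives the robot as it stands. Calls block until the motion is done:
- ctrl.move_ptp(position, orientation): joint-space move of the TCP to a pose.
- ctrl.move_linear(position, feed=150, ori=None, until_force=None): straight line of the TCP; ori=None keeps the orientation; feed is the mean speed in mm/s. With until_force (N) it stops when the force on the tool has changed by that much, and returns True; else False.
- ctrl.move_j(angles): joint-space move.
- ctrl.command_gripper(opening, newtons=None): finger opening in mm; newtons is the grip in N (None keeps the last); returns when the fingers have stopped.
- ctrl.pause(seconds).
- ctrl.inverse_kinematics(position, orientation): joint angles nearest the present ones, or None.
- ctrl.state(): the state.
- ctrl.snapshot(name): name is "scene" or "top" or "wrist"; returns (picture, depth): 384x512x3 uint8, red, green, blue; 384x512 float32, mm along the optical axis (not along the pixel's ray), 0 where there is no reading.
- ctrl.get_calibration(name): a dict with "fx", "fy", "cx", "cy" (pixels), "position" and "attitude" of the camera in the world; the wrist camera has in their place "tool_from_camera" (4x4, takes a point from camera to tool coordinates, whose origin is the TCP and whose axes are the flange's). Camera axes: x right, y down, z forward; pixel columns grow to the right and rows downward; lengths in mm; the calibration is good to about 2 mm. A picture is of the moment at which its call begins: read the wrist's pose just before it. get_calibration takes no time and is no camera call.
A pose or a line that the arm cannot do raises ctrl.IKError and nothing moves.
- ctrl.sign_off(): hands the job in, once; it reports no verdict.
The state is a dict: "t": time; "q": joint angles; "qd": joint speeds; "joint_efforts": joint torques, N m; "tool_pos": TCP position; "orientation": TCP orientation; "force": force on the tool from outside, world axes, zero at the start; "ft_torque": the same for the moment, N m; "opening": finger opening in mm.
Only numpy, scipy, OpenCV 4.12 (cv2) and the standard library are available. Lean on these libraries where they do the work, as an engineer would, in place of code of your own. Each camera call takes 0.05 s, during which the arm holds its last target.

## Working session

There is one attempt and no reset: what is moved stays moved. The work goes in short steps, each a Python script; the robot and the scene stay as the last script left them, time stands still between calls to the robot, and variables do not carry over. Pictures are saved under pics/ and viewed, and the job is handed in when it is done.

```bash
ls; mkdir -p pics; cat > h.py <<'E'
import numpy as np, cv2
from bench import ctrl
def save(n,im): cv2.imwrite('pics/'+n+'.png',cv2.cvtColor(im,cv2.COLOR_RGB2BGR))
E
python3 - <<'E'
from h import *
for n in("scene","top"):
    p,d=ctrl.snapshot(n); save(n+'0',p); np.save(n+'0.npy',d); c=ctrl.get_calibration(n); print(n,c)
s=ctrl.state(); print(s)
E
```

```text
pics
scene {'fx': 492.35492545341145, 'fy': 492.35492545341145, 'cx': 251.07360518197322, 'cy': 188.2195107213976, 'position': array([-665.44255732, -895.73360379,  997.48615178]), 'attitude': array([-0.43012899,  0.79465361, -0.37148913,  0.21333197])}
top {'fx': 367.97491793569975, 'fy': 367.97491793569975, 'cx': 258.52394666648865, 'cy': 197.2234912946749, 'position': array([ 375.9513907 ,   15.49341205, 1280.27060182]), 'attitude': array([-0.04200321,  0.70657654, -0.70530061,  0.03919664])}
{'t': 0.1, 'q': array([ 1.10146356,  0.61581106, -0.01260263,  1.42471819,  0.00809395,
        1.10338347, -0.04039754]), 'qd': array([ 7.11421593e-04, -8.76937140e-04, -1.70273281e-03, -4.92074887e-03,
        1.66658630e-04,  8.09020492e-04,  4.26615078e-05]), 'joint_efforts': array([ 1.69076739e-03, -4.60039866e+01,  2.09909943e-01, -1.66243654e+01,
       -6.12200727e-02,  1.69317133e-02,  9.28291001e-05]), 'tool_pos': array([ 278.23111124, -586.66730568,  217.61124873]), 'orientation': array([-1.10392933e-03,  9.75580848e-01,  2.19637705e-01, -2.63776381e-04]), 'force': array([-0.41290165,  0.73223952,  0.08120883]), 'ft_torque': array([ 0.03231314, -0.01435211, -0.09140552]), 'opening': 92.85374720160367}
```

View pics/scene0.png

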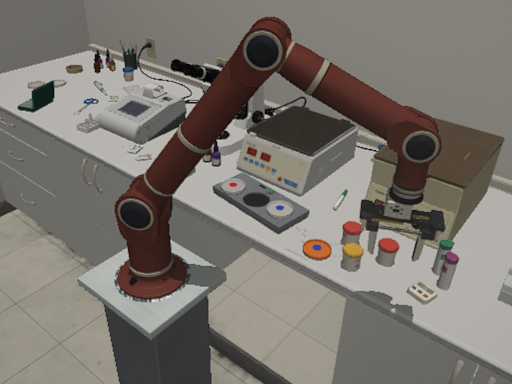

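View pics/top0.png

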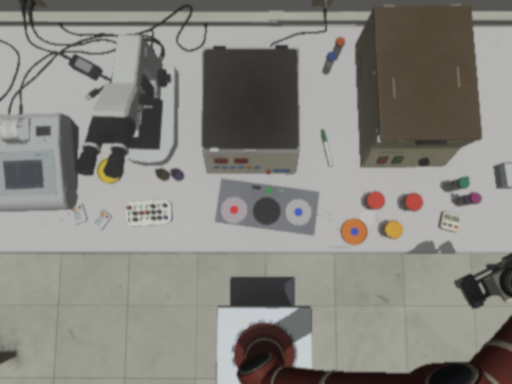

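Candidates in the top view: blue-sticker dish on the deck (298,212), which is the target; orange dish with a blue sticker (354,231), a look-alike; red-sticker dish (234,210), which is dish_pink; yellow dish (108,170), a look-alike. The seat is at (266,210) and the key at (268,189). Next I'll measure them and check a close crop.

```bash
cat >> h.py <<'E'
from scipy.spatial.transform import Rotation as R
def ray(c,u,v,z,pose=None):
    if pose is None:
        q=c['attitude']; M=R.from_quat([q[1],q[2],q[3],q[0]]).as_matrix(); o=np.array(c['position'])
    else: M,o=pose[:3,:3],pose[:3,3]
    d=M@np.array([(u-c['cx'])/c['fx'],(v-c['cy'])/c['fy'],1]); return o+d*(z-o[2])/d[2]
def blobs(im,lo,hi,amin=20,roi=None):
    h=cv2.cvtColor(im,cv2.COLOR_RGB2HSV); m=cv2.inRange(h,np.array(lo),np.array(hi))
    n,l,st,ce=cv2.connectedComponentsWithStats(m)
    return [(ce[i].round(2),st[i].tolist()) for i in range(1,n) if st[i][4]>=amin and (roi is None or (roi[0]<ce[i][0]<roi[2] and roi[1]<ce[i][1]<roi[3]))]
E
python3 - <<'E'
from h import *
p=cv2.cvtColor(cv2.imread('pics/top0.png'),cv2.COLOR_BGR2RGB)
c=ctrl.get_calibration('top')
roi=(205,165,330,245)
for nm,lo,hi,z in(('blue',(105,100,60),(130,255,255),44),('red',(0,120,80),(8,255,255),44),('red2',(172,120,80),(180,255,255),44),('green',(40,80,50),(85,255,255),36),('dark',(0,0,0),(180,255,62),23)):
    for ce,st in blobs(p,lo,hi,8,roi): print(nm,ce,st,ray(c,*ce,z).round(1))
# slab
cr=p[170:245,205:330]; save('crop0',cv2.resize(cr,None,fx=6,fy=6,interpolation=cv2.INTER_CUBIC))
p=cv2.cvtColor(cv2.imread('pics/scene0.png'),cv2.COLOR_BGR2RGB)
c=ctrl.get_calibration('scene')
for nm,lo,hi,z in(('blue',(105,100,60),(130,255,255),44),('red',(0,120,80),(8,255,255),44),('red2',(172,120,80),(180,255,255),44),('green',(40,80,50),(85,255,255),36),('dark',(0,0,0),(180,255,50),23)):
    for ce,st in blobs(p,lo,hi,8,(210,170,310,230)): print('S',nm,ce,st,ray(c,*ce,z).round(1))
E
```

```text
blue [298.   211.59] [295, 209, 7, 7, 39] [ 470.2 -112.4   44. ]
red [233.68 209.41] [231, 207, 7, 6, 34] [477.1 104.2  44. ]
green [269.   190.17] [267, 188, 5, 5, 23] [543.8 -15.1  36. ]
dark [266.14 209.31] [255, 199, 23, 23, 367] [479.4  -5.5  23. ]
S blue [290.07 182.82] [284, 179, 13, 8, 45] [622.1 -51.4  44. ]
S blue [279.5  207.33] [276, 206, 8, 4, 24] [ 470.  -115.8   44. ]
S red [232.67 184.19] [230, 183, 7, 4, 21] [476.9 101.   44. ]
S green [269.94 190.76] [268, 189, 5, 4, 17] [541. -21.  36.]
S dark [255.86 199.54] [244, 194, 25, 12, 246] [478.9  -6.3  23. ]
```

View pics/crop0.png

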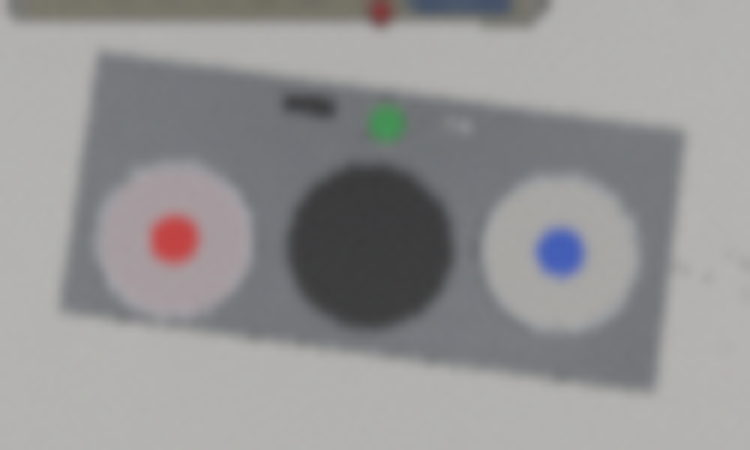

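```bash
python3 - <<'E'
from h import *
c=ctrl.get_calibration('top'); d=np.load('top0.npy')
def pt(u,v):
    a=ray(c,u,v,0);o=np.array(c['position']);q=c['attitude'];M=R.from_quat([q[1],q[2],q[3],q[0]]).as_matrix()
    return o+M@np.array([(u-c['cx'])/c['fx'],(v-c['cy'])/c['fy'],1])*d[v,u]
for u in(225,268,290):
    for v in range(140,196,4): print(u,v,pt(u,v).round(0))
# slab corners
p=cv2.cvtColor(cv2.imread('pics/crop0.png'),cv2.COLOR_BGR2RGB)
K=[np.array(x)/6+[205-.42,170-.42] for x in((100,52),(685,130),(653,390),(62,310))]
W=[ray(c,*k,30) for k in K]
print(np.array(W).round(1), np.mean(W,0).round(1))
for a,b in((1,0),(2,3),(2,1),(3,0)): 
    e=W[a]-W[b]; print(np.hypot(*e[:2]),np.degrees(np.arctan2(e[1],e[0])))
E
```

```text
225 140 [683. 125. 166.]
225 144 [671. 124. 165.]
225 148 [658. 124. 166.]
225 152 [650. 126. 146.]
225 156 [640. 127. 132.]
225 160 [633. 129. 108.]
225 164 [625. 132.  81.]
225 168 [614. 133.  70.]
225 172 [605. 135.  46.]
225 176 [599. 139.   2.]
225 180 [579. 136.  33.]
225 184 [566. 136.  27.]
225 188 [552. 136.  32.]
225 192 [538. 135.  32.]
268 140 [684.  -9. 165.]
268 144 [670.  -9. 167.]
268 148 [657.  -9. 169.]
268 152 [651.  -9. 143.]
268 156 [643. -10. 123.]
268 160 [633. -10. 105.]
268 164 [625. -11.  84.]
268 168 [615. -11.  66.]
268 172 [600. -11.  70.]
268 176 [599. -13.  -2.]
268 180 [584. -12.   6.]
268 184 [571. -13.  -4.]
268 188 [552. -12.  33.]
268 192 [537. -12.  37.]
290 140 [683. -77. 167.]
290 144 [670. -77. 168.]
290 148 [657. -77. 169.]
290 152 [651. -79. 144.]
290 156 [642. -80. 125.]
290 160 [634. -82. 105.]
290 164 [624. -83.  86.]
290 168 [614. -85.  68.]
290 172 [605. -86.  46.]
290 176 [599. -90.   3.]
290 180 [584. -90.   5.]
290 184 [570. -89.   4.]
290 188 [553. -88.  27.]
290 192 [538. -87.  31.]
[[ 585.8  149.1   30. ]
 [ 541.2 -185.6   30. ]
 [ 393.5 -165.1   30. ]
 [ 437.9  168.6   30. ]] [489.6  -8.3  30. ]
337.6028299660754 -97.59492884517252
336.60390567540236 -97.57917994569802
149.1048794666926 172.10614868981787
149.19553632528772 172.48995494891312
```

```bash
cat >> h.py <<'E'
def qd(deg): a=np.radians(deg)/2; return [0,np.cos(a),np.sin(a),0]
def wpose(s,c):
    q=s['orientation']; T=np.eye(4); T[:3,:3]=R.from_quat([q[1],q[2],q[3],q[0]]).as_matrix(); T[:3,3]=s['tool_pos']; return T@np.array(c['tool_from_camera'])
E
python3 - <<'E'
from h import *
print(ctrl.get_calibration('wrist'))
for p in ([470,-60,260],[462,-175,60],[478,-45,34],[543.8,-15,40]):
  for f in(87,-93,0,180):
    q=ctrl.inverse_kinematics(p,qd(f)); print(p,f,None if q is None else np.round(q,2))
E
```

```text
{'fx': 283.0751508682436, 'fy': 283.0751508682436, 'cx': 252.91152197851582, 'cy': 191.8188728966527, 'tool_from_camera': array([[ 4.55822513e-04, -9.66622821e-01, -2.56203266e-01,
         7.02474231e+01],
       [ 9.99999554e-01,  6.52586195e-04, -6.82982704e-04,
        -2.72476307e-01],
       [ 8.27381383e-04, -2.56202841e-01,  9.66622687e-01,
        -1.65804060e+02],
       [ 0.00000000e+00,  0.00000000e+00,  0.00000000e+00,
         1.00000000e+00]])}
[470, -60, 260] 87 [ 0.41  0.32 -0.44  1.84  0.16  1.01 -0.15]
[470, -60, 260] -93 [-0.67  0.49  1.14  1.87 -0.5   1.11 -2.54]
[470, -60, 260] 0 [ 0.16  0.3  -0.1   1.85  0.04  1.   -1.53]
[470, -60, 260] 180 [ 0.66  0.39 -0.81  1.83  0.32  1.06  1.3 ]
[462, -175, 60] 87 [ 0.49  0.62 -0.25  2.03  0.29  0.52 -0.03]
[462, -175, 60] -93 [ 0.03  0.65  0.44  2.04 -0.51  0.55 -2.37]
[462, -175, 60] 0 [ 0.28  0.61  0.05  2.03 -0.07  0.5  -1.19]
[462, -175, 60] 180 [ 0.69  0.68 -0.57  2.02  0.62  0.62  1.27]
[478, -45, 34] 87 [ 0.21  0.66 -0.24  2.08  0.35  0.44 -0.35]
[478, -45, 34] -93 [-0.22  0.68  0.41  2.09 -0.58  0.47 -2.56]
[478, -45, 34] 0 [ 0.01  0.65  0.06  2.09 -0.09  0.41 -1.43]
[478, -45, 34] 180 [ 0.41  0.71 -0.54  2.08  0.7   0.55  0.92]
[543.8, -15, 40] 87 [ 0.17  0.71 -0.29  1.9   0.35  0.58 -0.4 ]
[543.8, -15, 40] -93 [-0.3   0.74  0.46  1.92 -0.55  0.61 -2.68]
[543.8, -15, 40] 0 [-0.05  0.7   0.06  1.91 -0.08  0.54 -1.51]
[543.8, -15, 40] 180 [ 0.39  0.78 -0.64  1.89  0.71  0.71  0.89]
```

```bash
python3 - <<'E'
from h import *
ctrl.move_ptp([470,-40,260],qd(87)); ctrl.pause(0.3)
s=ctrl.state(); p,d=ctrl.snapshot('wrist'); save('w1',p); np.save('w1.npy',d)
print(s['t'],s['tool_pos'],s['force'])
T=wpose(s,ctrl.get_calibration('wrist')); np.save('w1T.npy',T)
E
```

```text
2.4917 [470.04509331 -40.39501536 259.91985681] [ 0.16384427  0.57205786 -0.90916156]
```

View pics/w1.png

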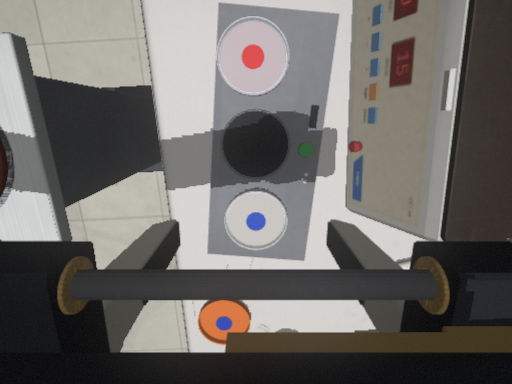

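The blue-sticker dish is at (256,220), the seat at (256,145), the key at (306,150) and the red-sticker dish at (253,56). The orange look-alike sits off the deck at (224,323). I'll measure positions from this view.

```bash
python3 - <<'E'
from h import *
p=cv2.cvtColor(cv2.imread('pics/w1.png'),cv2.COLOR_BGR2RGB); c=ctrl.get_calibration('wrist'); T=np.load('w1T.npy')
for nm,lo,hi,z in(('blue',(105,100,60),(130,255,255),44),('red',(0,120,80),(8,255,255),44),('red2',(172,120,80),(180,255,255),44),('green',(40,80,30),(85,255,255),36)):
    for ce,st in blobs(p,lo,hi,40,(200,0,340,260)): print(nm,ce,st,ray(c,*ce,z,T).round(1))
g=cv2.cvtColor(p,cv2.COLOR_RGB2GRAY)
print(g[145,205:310:3]); print(g[100:200:3,256])
for th in(38,44,50,56):
    m=(g<th).astype(np.uint8); m[:, :215]=0; m[:,300:]=0; m[:100]=0; m[190:]=0
    cs=max(cv2.findContours(m,0,cv2.CHAIN_APPROX_NONE)[0],key=cv2.contourArea)
    h=cv2.convexHull(cs); pts=np.array([ray(c,*q[0],30,T)[:2] for q in h]);
    e=cv2.fitEllipse(cv2.convexHull(cs)); print(th,e, ray(c,*e[0],30,T).round(1),ray(c,*e[0],23,T).round(1)); 
    (x,y),r=cv2.minEnclosingCircle(pts.astype(np.float32)); print(x,y,r)
save('w1c',cv2.resize(p[0:270,190:350],None,fx=3,fy=2.2*1))
E
```

```text
blue [255.5 221. ] [247, 213, 18, 17, 258] [ 469.1 -113.9   44. ]
red [252.54  56.25] [242, 45, 22, 24, 404] [476.4 103.   44. ]
green [305.68 149.43] [298, 142, 16, 16, 179] [543.  -16.4  36. ]
[123 123 117  82  80  75  48  40  36  36  38  37  36  33  35  36  31  35
  31  32  31  29  35  31  32  33  32  32  65  75  75  72  72  78  75]
[138 138 138 125  58  57  57  58  38  39  34  36  37  33  34  35  30  32
  35  36  30  35  35  35  36  37  67  78 137 102 103 207 198 200]
38 ((258.4443664550781, 148.88404846191406), (50.38028335571289, 65.12646484375), 56.127742767333984) [478.5 -12.9  30. ] [478.6 -13.6  23. ]
475.34893798828125 -8.514443397521973 44.299110412597656
44 ((255.4272918701172, 144.3611602783203), (63.297080993652344, 64.67351531982422), 60.98338317871094) [474.6  -6.4  30. ] [474.6  -7.1  23. ]
474.4260559082031 -7.242286205291748 44.79121017456055
50 ((255.2176513671875, 144.0455780029297), (64.645751953125, 65.01052856445312), 47.202728271484375) [474.3  -6.   30. ] [474.3  -6.6  23. ]
474.1917419433594 -6.935024261474609 45.09212875366211
56 ((255.3312225341797, 144.26010131835938), (64.23651885986328, 65.80230712890625), 63.29657745361328) [474.5  -6.3  30. ] [474.5  -6.9  23. ]
474.15655517578125 -6.647759437561035 45.51114273071289
```

View pics/w1c.png

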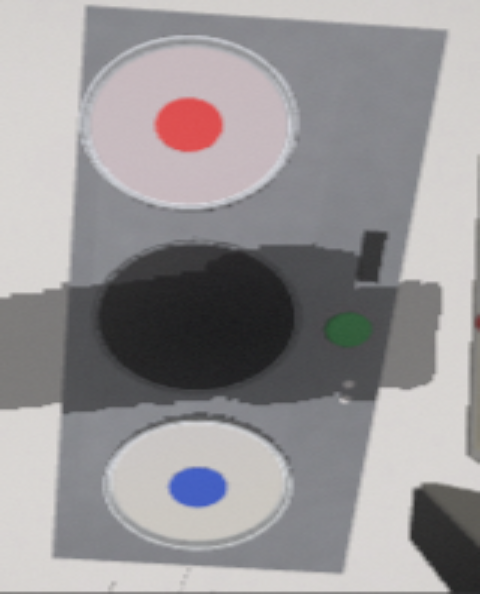

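```bash
python3 - <<'E'
from h import *
D=np.array([469.3,-113.5]); S=np.array([474.4,-6.5]); u=(S-D)/np.linalg.norm(S-D); ang=np.degrees(np.arctan2(u[1],u[0])); print(ang)
P=lambda b,z: [*(b),z]
ctrl.move_ptp(P(D-64*u,110),qd(ang)); ctrl.command_gripper(50)
ctrl.move_linear(P(D-64*u,33.5),feed=100)
s=ctrl.state(); print(s['t'],s['tool_pos'],s['opening'],s['force'])
r=ctrl.move_linear(P(D-40*u,33.5),feed=40)
s=ctrl.state(); print(s['t'],s['tool_pos'],s['force'],s['opening'])
p,d=ctrl.snapshot('wrist'); save('w2',p)
E
```

```text
87.27114490150358
5.1417 [ 466.70395077 -177.48625178   33.87744836] 49.93449064344644 [-1.60658531 -0.08691006 -0.56361687]
5.8917 [ 467.37575887 -153.49552761   33.48608553] [-0.24049921 -0.17295347  0.18912789] 49.897008305488264
```

View pics/w2.png

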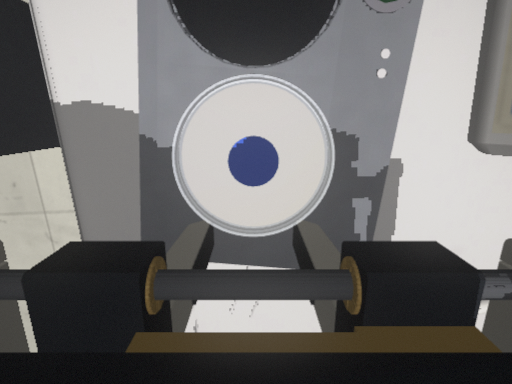

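The dish is centred at (253,157) between the fingers at (195,255) and (320,255), with the seat directly ahead. I'll measure the dish-to-TCP offset and push on.

```bash
python3 - <<'E'
from h import *
c=ctrl.get_calibration('wrist')
S=np.array([474.4,-6.5]); u=np.array([np.cos(np.radians(87.27)),np.sin(np.radians(87.27))])
def dish(name=None):
    s=ctrl.state(); p,d=ctrl.snapshot('wrist'); T=wpose(s,c)
    if name: save(name,p)
    b=max(blobs(p,(105,100,60),(130,255,255),100),key=lambda x:x[1][4]); return s,b[0],ray(c,*b[0],44,T)
s,b,w=dish(); print(b,w.round(1),(w[:2]-s['tool_pos'][:2])@u)
ctrl.move_linear([*(S-(45.2+14)*u),33.5],feed=50)
s,b,w=dish('w3'); print(s['t'],s['tool_pos'].round(1),b,w.round(1),(w[:2]-s['tool_pos'][:2])@u,s['force'])
E
```

```text
[252.91 160.52] [ 468.8 -106.    44. ] 47.6582002671109
7.9 [471.5 -65.8  33.5] [253.09 159.72] [473.2 -17.8  44. ] 48.09664095423309 [-0.606825    0.15754424 -0.02352222]
```

View pics/w3.png

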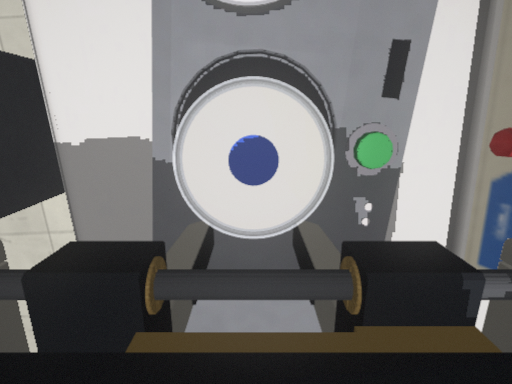

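The dish at (253,157) overhangs the seat and lines up laterally with its rim (centre about 254). I'll finish the push.

```bash
cat >> h.py <<'E'
S=np.array([474.4,-6.5]); u=np.array([np.cos(np.radians(87.27)),np.sin(np.radians(87.27))])
def dish(name=None):
    c=ctrl.get_calibration('wrist')
    s=ctrl.state(); p,d=ctrl.snapshot('wrist'); T=wpose(s,c)
    if name: save(name,p)
    b=max(blobs(p,(105,100,60),(130,255,255),100),key=lambda x:x[1][4]); return s,b,ray(c,*b[0],44,T),ray(c,*b[0],37,T)
E
python3 - <<'E'
from h import *
for k,off in enumerate((50.5,48.5,47)):
    ctrl.move_linear([*(S-off*u),33.5],feed=25,until_force=12)
    s,b,w,w2=dish('w4_%d'%k); print(s['t'],off,s['tool_pos'].round(1),b,w.round(1),w2.round(1),s['force'].round(1))
E
```

```text
8.45 50.5 [472.  -56.7  33.5] (array([252.65, 159.96]), [230, 137, 47, 47, 1742]) [473.4  -8.7  44. ] [473.3  -9.8  37. ] [-0.1  0.7  0.5]
8.75 48.5 [472.1 -54.9  33.5] (array([252.82, 161.33]), [230, 138, 47, 48, 1734]) [473.5  -7.7  44. ] [473.5  -8.8  37. ] [-0.7 -0.5  0.8]
9.05 47 [472.2 -53.3  33.5] (array([252.83, 161.5 ]), [230, 139, 47, 47, 1729]) [473.6  -6.3  44. ] [473.5  -7.3  37. ] [ 0.2  1.3 -0.3]
```

View pics/w4_2.png

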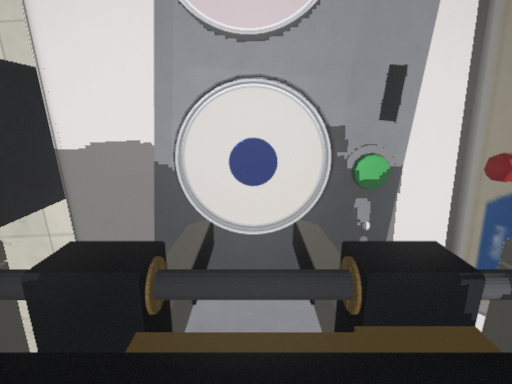

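The dish at (253,156) seems to fill the seat, and the red-sticker dish ahead is not touched. I'll use depth to check that it's flat and has dropped.

```bash
cat >> h.py <<'E'
def heights():
    c=ctrl.get_calibration('wrist'); s=ctrl.state(); p,d=ctrl.snapshot('wrist'); T=wpose(s,c)
    v,uu=np.mgrid[0:384,0:512]; P=np.stack([(uu-c['cx'])/c['fx']*d,(v-c['cy'])/c['fy']*d,d],-1)@T[:3,:3].T+T[:3,3]
    return s,p,P
E
python3 - <<'E'
from h import *
s,p,P=heights()
for nm,r in(('lid front',(100,115,235,270)),('lid mid',(150,170,240,265)),('lid back',(205,218,235,270)),('lid L',(150,165,192,205)),('lid R',(150,165,302,315)),('deck L',(130,220,158,168)),('deck R',(200,235,345,355))):
    a=P[r[0]:r[1],r[2]:r[3],2]; print(nm,np.median(a).round(2),a.std().round(2))
E
```

```text
lid front 36.33 7.14
lid mid 37.26 7.27
lid back 36.3 10.8
lid L 36.27 0.59
lid R 36.3 20.08
deck L 29.68 8.01
deck R 29.7 0.59
```

The lid stands about 6.7 mm above the deck everywhere, so the dish is down and flat. Next: back off, lift, close the fingers, and look again from above.

```bash
python3 - <<'E'
from h import *
ctrl.move_linear([*(S-62*u),33.5],feed=60)
ctrl.move_linear([*(S-62*u),130],feed=150)
ctrl.command_gripper(0,10)
ctrl.move_ptp([500,-60,170],qd(30)); ctrl.pause(.2)
s,b,w,w2=dish('w5'); print(s['t'],b,w2.round(1),s['opening'])
s,p,P=heights(); c=ctrl.get_calibration('wrist'); T=wpose(s,c)
for lo in((40,80,30),):
    for ce,st in blobs(p,lo,(85,255,255),60): print('key',ce,st,ray(c,*ce,36,T).round(1))
print(s['force'])
x,y=(int(round(t)) for t in b[0]); g=P[y-6:y+7,x-6:x+7,2]; print('lid z',np.median(g))
E
```

```text
12.2417 (array([199.17, 180.23]), [187, 169, 25, 24, 464]) [473.6  -7.5  37. ] 0.43882101254916583
key [494.56  51.55] [481, 29, 28, 46, 442] [ 729.7 -196.2   36. ]
key [238.61 127.27] [229, 118, 20, 20, 314] [543.6 -17.   36. ]
[-0.11695781  0.3118987   0.42938116]
lid z 37.431175373003896
```

View pics/w5.png

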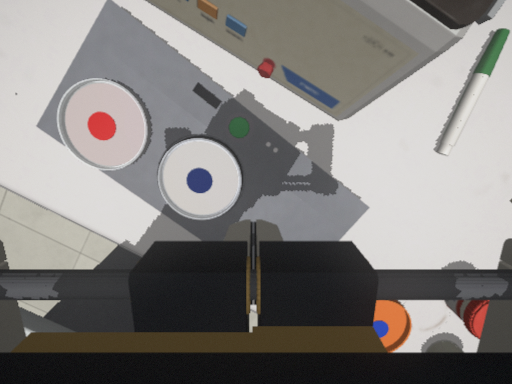

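The dish with the blue sticker sits at (200,178) in the seat, and the green key is at (239,127), or world (543.5,-16.5). I'll press it now.

```bash
python3 - <<'E'
from h import *
K=[543.4,-16.3]
ctrl.move_ptp([*K,90],qd(0)); ctrl.move_linear([*K,42],feed=80); ctrl.pause(.2)
s=ctrl.state(); print(s['t'],s['tool_pos'],s['force'])
for z in (34.5,33,32,31.4):
    r=ctrl.move_linear([*K,z],feed=20,until_force=15); ctrl.pause(.1)
    s=ctrl.state(); print(z,r,s['tool_pos'].round(2),s['force'].round(2))
    if r: break
ctrl.pause(.2)
E
```

```text
13.8417 [543.80187328 -16.28257768  42.55215068] [0.69528951 0.24151984 0.69704576]
34.5 False [543.66 -16.26  34.7 ] [ 1.13 -0.11  3.06]
33 False [543.66 -16.26  33.14] [-0.48 -0.04  3.58]
32 False [543.65 -16.26  32.34] [ 0.55 -0.12  5.58]
31.4 False [543.66 -16.27  32.25] [-1.41 -0.23  9.57]
```

The force climbs from 5.6 to 9.6 N while the tool holds at z = 32.25, so the key is bottomed. Release, retreat and check.

```bash
python3 - <<'E'
from h import *
K=[543.4,-16.3]
ctrl.move_linear([*K,120],feed=100)
ctrl.move_ptp([480,-60,200],qd(30)); ctrl.pause(.3)
s,b,w,w2=dish('w6'); print(s['t'],b,w2.round(1),s['force'].round(2))
s,p,P=heights(); c=ctrl.get_calibration('wrist'); T=wpose(s,c)
x,y=(int(round(t)) for t in b[0])
for dx,dy in((0,0),(-25,0),(25,0),(0,-25),(0,25)): print('lid z',np.median(P[y+dy-3:y+dy+4,x+dx-3:x+dx+4,2]).round(2))
for ce,st in blobs(p,(40,80,30),(85,255,255),60):
    i,j=int(ce[1]),int(ce[0]); print('key',ce,ray(c,*ce,36,T).round(1),np.median(P[i-4:i+5,j-4:j+5,2]))
for ce,st in blobs(p,(0,120,80),(8,255,255),60)+blobs(p,(172,120,80),(180,255,255),60): print('red',ce,ray(c,*ce,44,T).round(1))
E
```

```text
17.6 (array([212.39, 161.  ]), [201, 150, 23, 23, 404]) [473.6  -7.5  37. ] [-0.47  0.23  0.08]
lid z 37.06
lid z 36.07
lid z 36.25
lid z 36.41
lid z 36.21
key [485.85  42.01] [ 729.  -197.5   36. ] 13.978659631258324
key [249.2  111.18] [543.5 -16.9  36. ] 35.60878622372377
red [275.28  55.57] [605.2 -12.8  44. ]
red [123.02 109.36] [476.2 102.8  44. ]
red [477.24 304.5 ] [ 482.  -396.9   44. ]
```

View pics/w6.png

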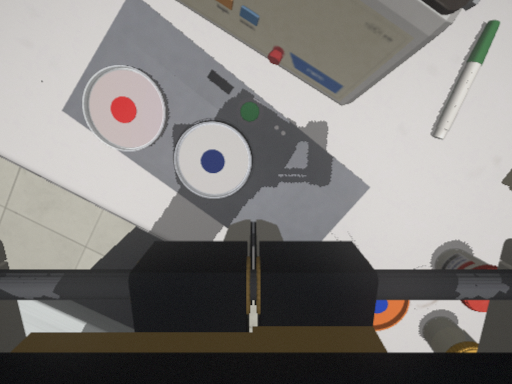

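The dish lies flat in the seat at (212,160). The key is up again at (249,111), and the red-sticker dish at (123,109) hasn't moved. The robot touches nothing, so I'm handing in.

```bash
python3 -c "
from bench import ctrl
ctrl.sign_off()"
```

```text
the job is handed in; nothing more can be done
```

The blue-sticker dish is in the seat, the green key was pressed once and released, and the job is handed in. It took about 18 s on the robot's clock; sign-off gave no verdict.

I pushed the dish across the deck with the two fingertips held about 50 mm apart until it dropped. Then I backed off, closed the fingers and pressed the key until it stopped, about 3.75 mm down at about 9.6 N.

Last checks before handing in:
- **Blue-sticker dish:** its lid stands about 6.5 mm above the deck at all five points I measured, so it lies flat. Its centre is about 1.3 mm from my seat estimate.
- **Key:** it is back up, with its top at about 35.6 mm.
- **Red-sticker dish:** it is within about 0.3 mm of where it started.
- **Robot:** it is clear of everything, with the tool force near zero.
- **Bystanders:** I did not measure the cups and tray again, but the tool never came close to them.

One disagreement: the first rough seat position from the top camera was 4–5 mm off in x from the wrist-camera one. I used the wrist-camera value, which agreed with the key's position.

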